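# Reverse the ratchet and back off the transformer bolt

## Robot

A 6-joint arm with a two-finger parallel gripper is mounted at the origin on the work surface. World frame = base frame: x ahead of the robot, y to its left, z up, the work surface at z = 0. Lengths are in m, angles in rad, forces in N, time in s.
With the tool pointing down it reaches from about 0.35 to 0.975 m from the base axis. Payload 4.9 kg.
Tool frame: the origin (TCP) lies at the very end of the fingers, on their centre line; the grasp point (between the pads) lies ctrl.grip_point_offset behind it (ctrl.grip_point_offset is the distance from the TCP to the grasp point, in m); z points along the fingers, y is the direction in which the jaws open and shut (so a half turn about z gives the same grasp; the last joint's range is limited). The gripper opens to 85 mm and grips with 20 to 120 N. Pads are 22 mm wide; open, the fingers measure 114 mm over their backs; the gripper's body (76 mm by 85 mm) begins 54 mm behind the grasp point. The pads swing forward as they close: fully open they stand 13 mm farther back than shut.
Start: joints at [1.129, 0.053, 1.613, -0, 1.476, -0.119], TCP at [0.198, 0.593, 0.231] pointing down, gripper open.
Joint ranges: [-3.01, 3.01], [-1.01, 2.22], [0.06, 2.58], [-1.02, 4.17], [0.09, 2.62], [-3.14, 3.14]. Speed limits (rad/s): [2.57, 2.57, 3.14, 3.14, 3.14, 3.14].

## Interface

Orientations are given as a rotation vector (axis times angle).
In Python, from station import ctrl gives the robot as it stands. The module is installed in compiled form; this text tells all that it offers.
- The arm moves only by the shell command python3 -m creep 'ROWS' [FORCE]. ROWS is JSON, a list of rows, each a list of 5 numbers: the closure in counts, from 0 (fully open) to 255 (shut), then the shift along the tool's x, y, z in mm, then the turn about the tool's z in rad. A call has 1 to 12 rows; each row is the pose to reach, as a shift and turn from the pose commanded when the call began, along the tool's axes at that moment; what a row does not reach only later rows make up. A row lasts 1/12 s, in which the tool goes at most 41.7 mm and 7.16 degrees, less where a joint would pass 70% of its speed; a pose out of reach is approached as far as the arm can. A call with a gripper value outside its range is refused whole. The fingers move at their own pace and stop on an object; FORCE is the grip in N (left out, the last holds). Time passes only in rows, so rows that repeat a pose let the fingers close. It gives the time, the measured TCP pose, the force and the opening at its end, in the units of the state.
- ctrl.get_obs(): the state, without advancing time (a new reading comes with each control period).
- ctrl.get_image(name): name is "side" or "top"; returns the picture (400x640x3 uint8, red, green, blue); there is no depth.
- ctrl.calibration(name): a dict with "fx", "fy", "cx", "cy" (pixels), "R" (3x3) and "t" (3): a world point X has camera coordinates R X + t. Camera axes: x right, y down, z forward; pixel columns grow to the right and rows downward; lengths in m; the calibration is good to about 2 mm. A picture is of the moment at which its call begins. calibration takes no time and is no camera call.
- ctrl.finish_job(): hands the job in, once; it reports no verdict.
Trained networks look in the newest picture that a camera, given by its name, has taken for a name from the list of things; names that differ only in an ending like _2 or _b are one class to them, and where a whole thing is asked for, a point or a joint stands for the part that bears it (a point fixed in the world has none). Each returns a list of dicts, best first, with "conf" (0 to 1); they miss things now and then, are a little off and sometimes report something else, mostly with a low value. They report only what shows in the picture. A call takes as long as a camera call.
- ctrl.boxes_of(camera, label): "rect" ([left, top, width, height] in pixels, round what is visible of it).
- ctrl.outline_of(camera, label): "mask" (400x640 bool, what is visible of it) and "rect" ([left, top, width, height] in pixels, round what is visible of it).
The state is a dict: "t": time; "q": joint angles; "dq": joint speeds; "effort": joint torques, N m; "tool_pos": TCP position; "tool_rot": TCP orientation; "contact_force": force on the tool from outside, world axes, zero at the start; "wrist_torque": the same for the moment, N m; "opening": finger opening in m.
Only numpy, scipy, OpenCV 4.12 (cv2) and the standard library are available. Lean on these libraries where they do the work, as an engineer would, in place of code of your own. Each camera call takes 0.05 s, during which the arm holds its last target. There are 200 camera calls.

## Task

The ratchet wrench on the transformer's centre bolt is still set to tighten. Push its direction lever fully over to the loosening side, then swing the handle to and fro to unscrew the bolt until its tab comes up against the stop pin, without forcing it past the pin. Leave the lever on the loosening side and let go of everything, with the other things on the bench and chassis left where they are.

Things in the scene. Friction and masses are not known exactly. Their poses are not given: they have to be found in the camera images.
- wrench_head (a point): Head of the ratchet wrench: steel disc, 60 mm diameter, spanning 20 to 48 mm above this origin, over a copper-coloured toroidal transformer (112 mm diameter, top 6 mm below this origin) in a fixed aluminium chassis tray. Origin on the vertical bolt axis, 66 mm above the bench. z up; the handle points along -x, the centred lever along +x. Turns with the handle.
- handle_grip (a point): Point on the axis of the wrench's black round grip, 150 mm from the bolt axis, 100 mm above the bench. The grip is a level cylinder of 24 mm diameter spanning 96 to 208 mm from the bolt axis; between it and the head is a flat steel neck 18 mm wide. Beneath the grip about 60 mm is free.
- ratchet (a joint): Angle of the handle in the chassis, counter-clockwise positive from above, 0 midway between two rubber-topped stop posts (110 mm high, 75 mm from the bolt axis) that limit it to -0.60 and +0.60 rad. It stays where left (friction 0.3 N m) and cannot lift off the bolt. The ratchet has 20 teeth: up to 0.33 rad of each working stroke is idle.
- lever_tip (a point): Point in the dark steel direction lever on top of the head, 45 mm from the bolt axis, 126 mm above the bench. The lever turns about the bolt axis; it is an upright fin 10 mm wide reaching from the axis to 56 mm out, on the side opposite to the handle, from 114 mm (the head's top) to 135 mm above the bench.
- lever (a joint): Angle of the lever on the head, counter-clockwise positive from above, -0.45 to +0.45 rad; 0 points straight away from the handle. -0.45 (tighten, start side): wrench drives the bolt clockwise, slips counter-clockwise. +0.45 (loosen): drives counter-clockwise, slips clockwise. Within 0.25 of 0 it drives unreliably. Stays put; takes 1 to 3 N at the tip; over 6 N begins to turn the handle.
- bolt (a joint): Angle of the bolt; right-hand thread: it loosens counter-clockwise from above, which is positive. Starts between 0 and 0.6 rad. At 2.0 its tab meets the stop pin, which gives a little (about 0.06 rad per further N m); past 2.2 it has been forced. Stiff, 0.9 N m: loosening takes 8 to 9 N at handle_grip, and the force rises clearly at the pin.
- tab_tip (a point): Outer end of the flat steel tab (8 mm wide) of the bolt's flange, 46 mm from the bolt axis and 65 mm above the bench, seen sticking out below the wrench's head; it turns with the bolt and shows its angle. At bolt angle 2.0 it lies against a 6 mm pin on the clamp plate.
- spare_socket_center (a point): Bystander: steel socket, 28 mm diameter, 38 mm high, standing in the chassis.
- spare_washer: Bystander: dark steel washer, 48 mm diameter, 6 mm thick, lying in the chassis.
- solder_reel: Bystander: metal reel, 60 mm diameter, 46 mm high.
- screwdriver: Bystander: screwdriver, 190 mm long, lying on the bench.
- spanner: Bystander: open spanner, 160 mm long, lying on the bench.
- multimeter: Bystander: black multimeter, 150 x 80 x 42 mm, lying on the bench.
- mug: Bystander: white mug, 80 mm diameter, 90 mm high.

How it is judged:
On the way, in this order (a step that is already met when the one before it is completed fails the run):
1. the direction lever is fully over on the loosening side (above 0.33 rad) (value of joint lever above 0.33 rad), for 0.2 s.
2. the bolt has been loosened to its stop (1.93 rad or more) with the lever still on the loosening side (value of joint bolt above 1.93 rad and value of joint lever above 0.33 rad), for 0.2 s.
At the end, for the whole second after the job is handed in: The lever rests on the loosening side (above 0.33 rad), the bolt is at its stop (between 1.93 and 2.2 rad), bolt and wrench are at rest (all of step 2 and value of joint bolt below 2.2 rad and velocity of joint each of bolt, ratchet below 0.05 rad/s and velocity of joint ratchet above -0.05 rad/s); the robot touches nothing.
It fails at once if the bolt was turned by more than 7 mm at its tab with the lever still on the tighten side (value of joint lever below 0 rad and distance of tab_tip from where it was at the start of the episode above 0.007 m).
It fails at once if the bolt was forced past its stop pin (2.2 rad) (value of joint bolt above 2.2 rad).
It fails at once if a bystander was moved by more than 30 mm (distance of any of spare_socket_center, spare_washer, solder_reel, screwdriver, spanner, multimeter, mug from where it was at the start of the episode above 0.03 m).
It also fails if it takes over 56 s, if anything falls off the work surface, if the arm or the gripper's body presses on something with over 40 N, if the wrist force passes 120 N, or if a joint passes its speed limit or range.

## Working session

There is one attempt and no reset: what is moved stays moved. The work goes in short steps, Python scripts to look and compute and a shell command to move; the robot and the scene stay as the last step left them, time stands still between calls to the robot, and variables do not carry over. Pictures are saved under pics/ and viewed, about 8 in all and at most 12, crops included, and the job is handed in when it is done.

```bash
mkdir -p pics
cat > h.py <<'E'
from station import ctrl
import numpy as np, cv2
from scipy.spatial.transform import Rotation as Ro
def snap(n,fn,crop=None,s=1):
    im=ctrl.get_image(n)
    o=im[:,:,::-1]
    if crop: x,y,w,h=crop; o=o[y:y+h,x:x+w]
    cv2.imwrite('pics/'+fn,cv2.resize(o,None,fx=s,fy=s,interpolation=cv2.INTER_CUBIC)); return im
def ray(n,u,v):
    c=ctrl.calibration(n);R=np.array(c['R']);t=np.array(c['t'])
    return -R.T@t, R.T@np.array([(u-c['cx'])/c['fx'],(v-c['cy'])/c['fy'],1])
def at_z(n,u,v,z):
    o,d=ray(n,u,v); return o+d*(z-o[2])/d[2]
def proj(n,X):
    c=ctrl.calibration(n);p=np.array(c['R'])@np.array(X)+np.array(c['t'])
    return np.array([c['fx']*p[0]/p[2]+c['cx'],c['fy']*p[1]/p[2]+c['cy']])
def tri(uv):
    A=[];b=[]
    for n,(u,v) in uv.items():
        o,d=ray(n,u,v); d/=np.linalg.norm(d); P=np.eye(3)-np.outer(d,d); A.append(P);b.append(P@o)
    return np.linalg.lstsq(np.vstack(A),np.hstack(b),rcond=None)[0]
def cen(m):
    ys,xs=np.nonzero(m); return xs.mean(),ys.mean()
E
python3 - <<'E'
from h import *
for n in('top','side'):
    snap(n,n+'0.png',s=1.25); print(n,ray(n,320,200))
    for l in('wrench_head','handle_grip','lever_tip','tab_tip','spare_socket_center'):
        for r in ctrl.outline_of(n,l)[:2]:
            print(n,l,round(r['conf'],2),r['rect'],np.round(cen(r['mask']),1))
o=ctrl.get_obs();print(o['t'],o['tool_pos'],Ro.from_rotvec(o['tool_rot']).as_matrix().round(3),ctrl.grip_point_offset)
E
```

```text
top (array([0.47088474, 0.00811984, 1.10267131]), array([ 0.08016744, -0.02062327, -0.99656845]))
top wrench_head 0.69 [256.0, 150.2, 45.1, 98.5] [276.5 194.4]
top wrench_head 0.19 [441.9, 234.7, 45.4, 48.1] [464.4 258.3]
top handle_grip 0.94 [255.3, 149.8, 44.1, 102.3] [276.7 194.2]
top lever_tip 0.7 [275.0, 150.4, 23.4, 25.9] [286.6 165.8]
top spare_socket_center 0.61 [280.7, 129.5, 10.6, 16.9] [284.5 139.3]
side (array([0.36852868, 0.7990238 , 0.85650606]), array([ 0.20431743, -0.69428819, -0.69041762]))
side wrench_head 0.73 [289.4, 186.7, 86.3, 64.5] [322.5 218.2]
side handle_grip 0.68 [291.7, 187.3, 83.3, 61.9] [323.8 219.1]
side lever_tip 0.63 [289.0, 187.6, 20.2, 22.1] [298.2 198.7]
side spare_socket_center 0.62 [256.0, 216.9, 17.1, 13.8] [266.5 221.8]
0.6 [0.19826103 0.59271102 0.2313289 ] [[-0.948  0.317  0.   ]
 [ 0.317  0.948  0.   ]
 [-0.     0.    -1.   ]] 0.0187
```

Run:
```python
import cv2
a=cv2.imread('pics/top0.png');b=cv2.imread('pics/side0.png')
def c(im,x,y,w,h,s):
    im=im[int(y*1.25):int((y+h)*1.25),int(x*1.25):int((x+w)*1.25)];return cv2.resize(im,(int(w*s),int(h*s)),interpolation=cv2.INTER_CUBIC)
cv2.imwrite('pics/c0.png',cv2.hconcat([c(a,210,110,130,150,3),c(b,235,150,170,150,2.4)]) if 0 else c(a,190,90,160,190,3.1))
cv2.imwrite('pics/c1.png',c(b,220,140,200,150,4))
```

```text
(no output)
```

View pics/top0.png

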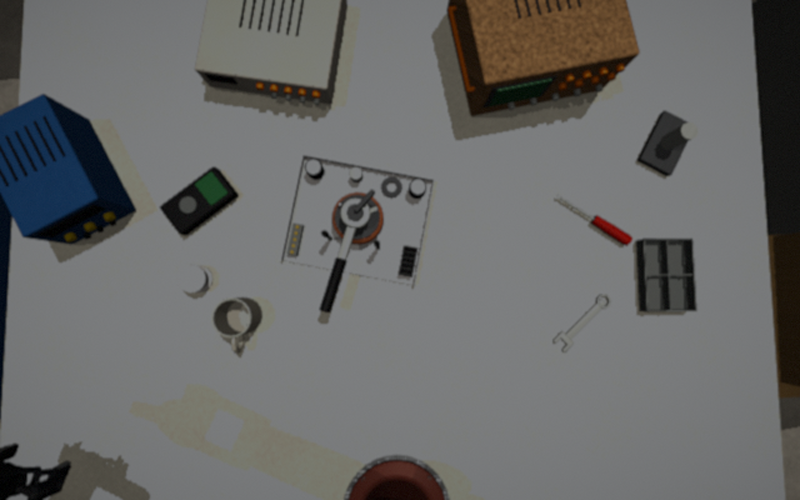

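View pics/c0.png

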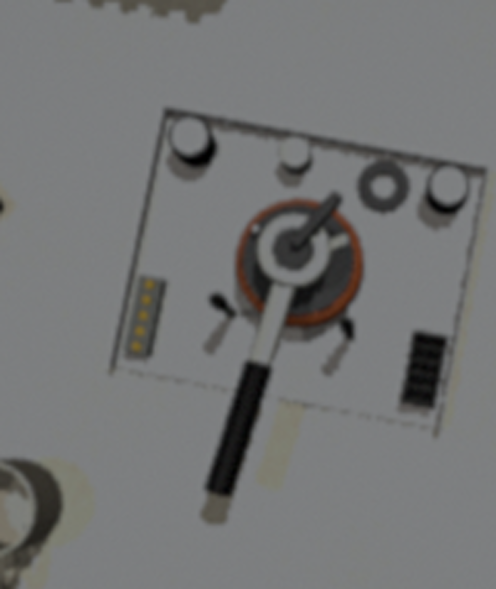

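View pics/c1.png

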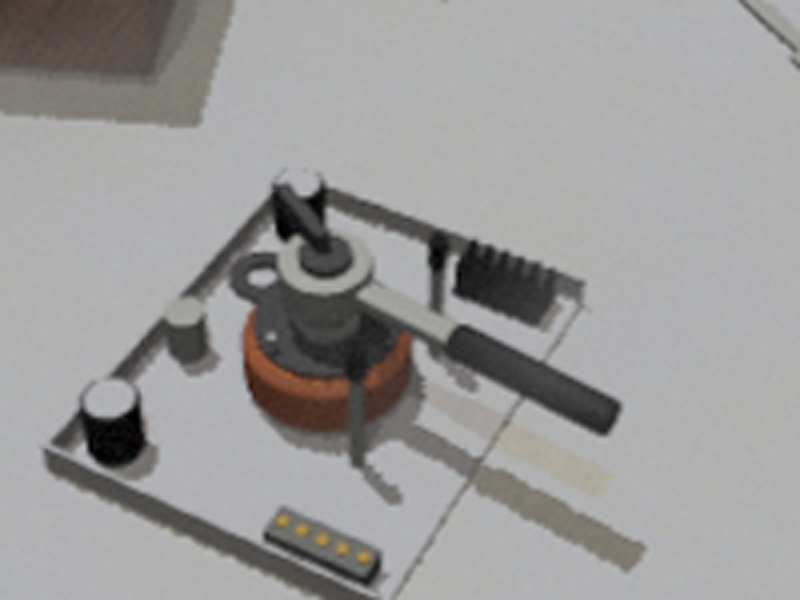

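The top view (c0) shows the head at about (284,169) px and the lever pointing up-right to about (299,154). The tab points right at about (300,167), and the pin is a small light dot at about (272,164). The grip runs from (274,207) to (260,249). The side view agrees, with the head top at about (301,205).

Run:
```python
from h import *
T=lambda x,y:(190+x/3.1,90+y/3.1)
S=lambda x,y:(220+x/4,140+y/4)
for n,a,b in(('head',T(293,247),S(325,265)),('lev',T(337,198),S(283,188)),('g0',T(259,364),S(452,343)),('g1',T(217,492),S(610,412)),('postL',T(217,299),S(357,362)),('postR',T(348,328),S(437,245))):
    X=tri({'top':a,'side':b}); print(n,X.round(4),'reproj',(proj('top',X)-a).round(1),(proj('side',X)-b).round(1))
for n,p,z in(('head',T(293,247),.114),('levtip',T(339,197),.135),('g0',T(260,364),.1),('g1',T(218,493),.1),('tab',T(345,240),.065),('pin',T(255,230),.065),('pL',T(217,299),.11),('pR',T(348,328),.11),('sock',T(295,150),.038),('washer',T(383,187),.006)): print(n,at_z('top',*p,z).round(4))
```

```text
head [0.6297 0.0773 0.1029] reproj [-0.  -0.1] [0.1 0. ]
lev [0.6679 0.0406 0.1256] reproj [-0.2 -0.9] [0.9 0.2]
g0 [0.5361 0.1066 0.0908] reproj [-0.1 -0.8] [0.8 0.1]
g1 [0.4316 0.1395 0.0996] reproj [-0.1 -0.7] [0.8 0.1]
postL [0.5881 0.1407 0.0928] reproj [-0. -0.] [0. 0.]
postR [0.5659 0.033  0.0977] reproj [-0.2 -1.2] [1.2 0.2]
head [0.6277 0.0765 0.114 ]
levtip [0.6645 0.0382 0.135 ]
g0 [0.5335 0.1045 0.1   ]
g1 [0.429  0.1384 0.1   ]
tab [0.6413 0.0355 0.065 ]
pin [0.6503 0.1122 0.065 ]
pL [0.5861 0.1385 0.11  ]
pR [0.5617 0.0322 0.11  ]
sock [0.7261 0.0798 0.038 ]
washer [0.6993 0.0023 0.006 ]
```

The axis is at about (0.628, 0.0765), and the handle is at about -0.11 rad. The tool's axes happen to line up with the lever: -x_tool is the lever's mid direction and +y_tool is the push direction. I'll move to the -y side of the lever with the fingers shut.

```bash
python3 -m creep '[[255,-30,-20,0,0],[255,-60,-40,0,0],[255,-95,-63,0,0],[255,-130,-86,0,0],[255,-160,-106,0,0],[255,-190,-126,0,0],[255,-220,-146,0,0],[255,-250,-166,0,0],[255,-280,-186,0,0],[255,-310,-206,0,0],[255,-310,-206,0,0],[255,-310,-206,0,0]]' 40; python3 -m creep '[[255,-30,-20,0,0],[255,-60,-40,0,0],[255,-90,-60,0,0],[255,-120,-80,0,0],[255,-150,-100,0,0],[255,-180,-120,0,0],[255,-210,-140,0,0],[255,-240,-160,0,0],[255,-270,-180,0,0],[255,-309,-206,0,0],[255,-309,-206,0,0],[255,-309,-206,0,0]]'
python3 -c "
from h import *
o=ctrl.get_obs();R=Ro.from_rotvec(o['tool_rot']).as_matrix();p=o['tool_pos'];print(R.round(3))
print(R.T@(np.array([.628,.0765,.12])-p)*1000)"
```

```text
t: 1.6
tool_pos: [0.4278, 0.2978, 0.2315]
tool_rot: [-0.51, -3.1, -0.001]
contact_force: [-1.1, 0.6, 0.4]
opening: -0.0
t: 2.6
tool_pos: [0.6554, 0.0052, 0.2306]
tool_rot: [-0.507, -3.099, -0.0]
contact_force: [-0.5, 0.1, 0.4]
opening: 0.0001
[[-0.948  0.319 -0.001]
 [ 0.319  0.948  0.   ]
 [ 0.001  0.    -1.   ]]
[ 48.57486808  58.81838255 110.67854639]
```

```bash
python3 -m creep '[[255,0,0,30,0],[255,0,0,60,0],[255,0,0,85,0],[255,0,0,100,0],[255,0,0,110,0],[255,0,0,110,0]]'; python3 -m creep '[[255,0,5,0,0],[255,0,10,0,0],[255,0,14,0,0],[255,0,18,0,0],[255,0,21,0,0],[255,0,24,0,0],[255,0,27,0,0],[255,0,30,0,0],[255,0,33,0,0],[255,0,36,0,0],[255,0,40,0,0],[255,0,40,0,0]]'
python3 -c "
from h import *
o=ctrl.get_obs();R=Ro.from_rotvec(o['tool_rot']).as_matrix()
print(R.T@o['contact_force'],R.T@(np.array([.628,.0765,.12])-o['tool_pos'])*1000)
snap('top','p1.png',(220,110,120,110),5)"
```

```text
t: 3.1
tool_pos: [0.6528, 0.0072, 0.1188]
tool_rot: [-0.502, -3.097, -0.0]
contact_force: [-0.7, 0.6, 0.5]
opening: 0.0001
t: 4.1
tool_pos: [0.6673, 0.0444, 0.1212]
tool_rot: [-0.504, -3.1, -0.001]
contact_force: [-0.9, 0.6, -0.1]
opening: -0.0005
[1.02757387 0.27384419 0.12289325] [47.45050937 18.0116491   1.20437722]
```

View pics/p1.png

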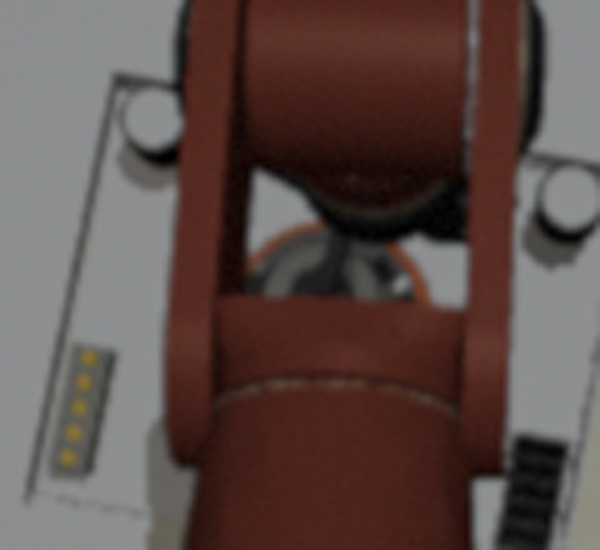

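The arm hides most of the scene, but the lever at (340,240) has swung to about straight ahead. I'll carry on pushing.

```bash
python3 -m creep '[[255,0,3,0,0],[255,0,6,0,0],[255,0,8,0,0],[255,0,10,0,0],[255,0,12,0,0],[255,0,13,0,0],[255,0,13,0,0]]'; python3 -m creep '[[255,0,1,0,0],[255,0,2,0,0],[255,0,3,0,0],[255,0,3,0,0]]'
python3 -c "
from h import *
o=ctrl.get_obs();R=Ro.from_rotvec(o['tool_rot']).as_matrix()
print(R.T@o['contact_force'],R.T@(np.array([.628,.0765,.12])-o['tool_pos'])*1000)
snap('side','p2.png',(250,150,140,110),5)"
```

```text
t: 4.73
tool_pos: [0.6713, 0.0562, 0.1211]
tool_rot: [-0.504, -3.1, -0.0]
contact_force: [-0.1, -1.7, -0.7]
opening: 0.0003
t: 5.07
tool_pos: [0.6721, 0.059, 0.1211]
tool_rot: [-0.505, -3.1, -0.0]
contact_force: [0.1, -2.0, -0.3]
opening: -0.0005
[-0.72725477 -1.88745125  0.28041036] [47.39878342  2.63854933  1.17328853]
```

View pics/p2.png

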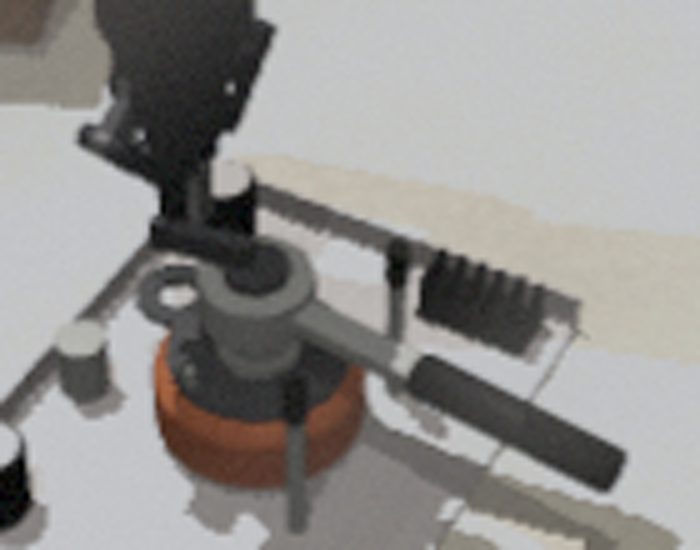

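The side view shows the fin in front of the shut fingers, with its tip at about (280,197) px and the hub at (302,203). I'll measure its angle.

```bash
python3 -c "
from h import *
S=lambda x,y:(250+x/5,150+y/5)
a=np.array([.628,.0765])
for p in((154,225),(152,240),(156,232)):
  for z in(.135,.125):
    X=at_z('side',*S(*p),z);d=X[:2]-a;print(p,z,X.round(4),np.hypot(*d).round(4),np.degrees(np.arctan2(d[1],d[0])).round(1))
for z in (.135,.125):
  d=(at_z('side',*S(255,255),z)-at_z('side',*S(162,225),z))[:2];d=-d;print(np.degrees(np.arctan2(d[1],d[0])))
"
```

```text
(154, 225) 0.135 [0.6798 0.0857 0.135 ] 0.0526 10.1
(154, 225) 0.125 [0.6841 0.0758 0.125 ] 0.0561 -0.7
(152, 240) 0.135 [0.6768 0.0961 0.135 ] 0.0526 21.9
(152, 240) 0.125 [0.6811 0.0864 0.125 ] 0.054 10.5
(156, 232) 0.135 [0.677  0.0902 0.135 ] 0.0509 15.6
(156, 232) 0.125 [0.6813 0.0803 0.125 ] 0.0534 4.1
-7.182237702037309
-7.182237702037315
```

```bash
python3 -m creep '[[255,0,1,0,0],[255,0,1.5,0,0],[255,0,2,0,0],[255,0,2,0,0]]'; python3 -m creep '[[255,0,0.5,0,0],[255,0,1,0,0],[255,0,1.5,0,0],[255,0,2,0,0],[255,0,2,0,0]]'
```

```text
t: 5.45
tool_pos: [0.673, 0.0607, 0.1213]
tool_rot: [-0.505, -3.101, -0.0]
contact_force: [-1.8, -1.6, -1.2]
opening: -0.0002
t: 5.87
tool_pos: [0.6737, 0.0626, 0.1213]
tool_rot: [0.505, 3.101, 0.0]
contact_force: [-1.3, -2.2, 0.3]
opening: 0.0002
```

```bash
python3 -m creep '[[255,0,0.5,0,0],[255,0,1,0,0],[255,0,1.5,0,0],[255,0,2,0,0],[255,0,2,0,0]]'; python3 -m creep '[[255,0,0.5,0,0],[255,0,1,0,0],[255,0,1.5,0,0],[255,0,2,0,0],[255,0,2,0,0]]'
python3 -c "
from h import *
snap('side','p3.png',(250,150,140,110),5)"
```

```text
t: 6.28
tool_pos: [0.6744, 0.0645, 0.1214]
tool_rot: [0.505, 3.101, 0.0]
contact_force: [-0.9, -1.1, -0.5]
opening: 0.0003
t: 6.7
tool_pos: [0.675, 0.0664, 0.1213]
tool_rot: [0.505, 3.101, 0.0]
contact_force: [-0.9, -1.4, 0.2]
opening: -0.0004
```

View pics/p3.png

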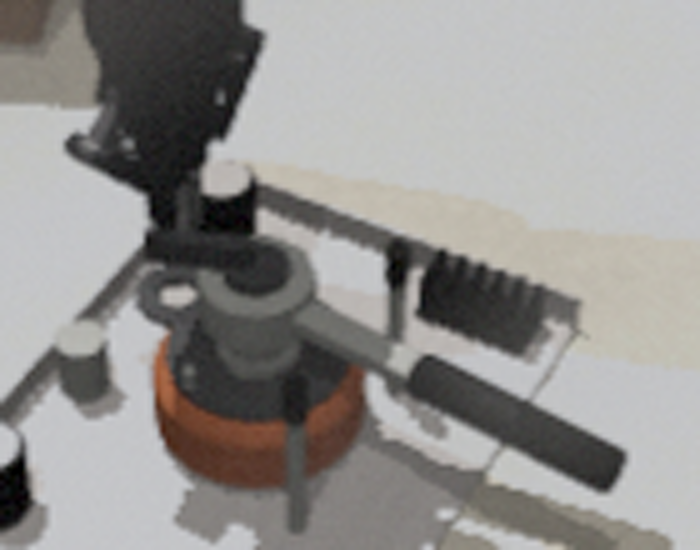

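The fin is still turning (its tip has dropped to about (148,240) in the crop) and the handle hasn't moved. I'll continue until the force rises.

```bash
python3 -m creep '[[255,0,1,0,0],[255,0,2,0,0],[255,0,3,0,0],[255,0,3,0,0]]'; python3 -m creep '[[255,0,1,0,0],[255,0,2,0,0],[255,0,2,0,0],[255,0,2,0,0]]';python3 -m creep '[[255,0,1,0,0],[255,0,2,0,0],[255,0,2,0,0],[255,0,2,0,0]]'
```

```text
t: 7.08
tool_pos: [0.6754, 0.0678, 0.1211]
tool_rot: [-0.505, -3.1, 0.005]
contact_force: [-2.7, -4.9, 1.2]
opening: -0.0004
t: 7.42
tool_pos: [0.6759, 0.0696, 0.121]
tool_rot: [-0.505, -3.099, 0.005]
contact_force: [-3.2, -6.5, 1.0]
opening: -0.0001
t: 7.75
tool_pos: [0.6766, 0.0714, 0.1209]
tool_rot: [-0.505, -3.099, 0.005]
contact_force: [-2.7, -7.3, 1.3]
opening: 0.0
```

The force has risen to about 7 N, so the lever is at its stop. I'll back off, lift, go over the handle grip with the jaws part open, and look.

```bash
python3 -m creep '[[255,0,-12,0,0],[255,0,-25,0,0],[255,0,-25,-30,0],[255,0,-25,-60,0],[255,0,-25,-90,0],[130,0,-25,-100,0],[130,0,-25,-100,0]]'; python3 -m creep '[[130,35,5,0,0],[130,70,5,0,0],[130,105,5,0,0],[130,140,5,0,0],[130,175,8,0,0],[130,210,8,0,0],[130,245,8,0,0],[130,270,8,0,0],[130,270,8,0,0],[130,270,8,0,0]]'
python3 -c "
from h import *
o=ctrl.get_obs();R=Ro.from_rotvec(o['tool_rot']).as_matrix()
print(R.T@(np.array([.628,.0765,.08])-o['tool_pos'])*1000)
snap('top','p4t.png',(220,110,120,110),5)
for l in ('lever_tip','handle_grip'):
  for r in ctrl.outline_of('top',l)[:1]: print(l,r['conf'],r['rect'])
"
```

```text
t: 8.33
tool_pos: [0.6713, 0.0488, 0.2265]
tool_rot: [0.504, 3.092, 0.003]
contact_force: [0.0, 0.1, 0.7]
opening: 0.0234
t: 9.17
tool_pos: [0.4142, 0.1427, 0.2194]
tool_rot: [-0.502, -3.1, 0.001]
contact_force: [-0.1, -0.0, -0.1]
opening: 0.042
[-223.9826086     4.83429258  139.05726291]
lever_tip 0.62 [274.6, 146.3, 13.4, 28.5]
handle_grip 0.79 [261.6, 148.2, 32.7, 104.1]
```

View pics/p4t.png

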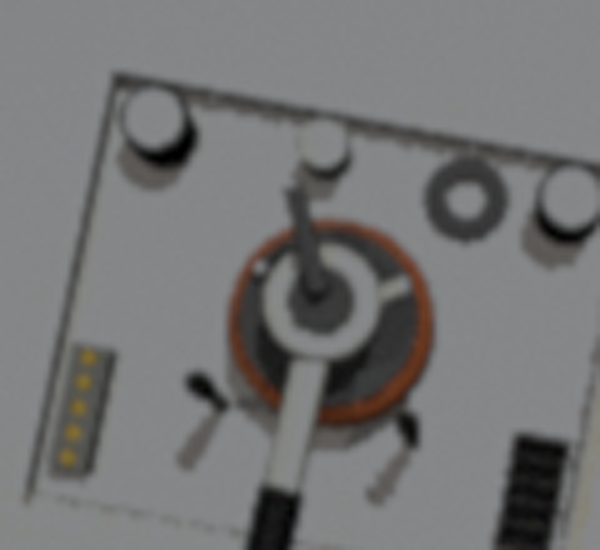

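The view is clear: the lever now points up-left with its tip at (297,190) in the crop, and the head centre is at (321,302). The tab tip is at (407,285) and the pin at (260,267). The handle neck ends at about (280,490).

```bash
cat >> h.py <<'E'
def T5(x,y,z): return at_z('top',220+x/5,110+y/5,z)[:2]
def az(p,a): d=p-a; return np.degrees(np.arctan2(d[1],d[0])).round(1),np.hypot(*d).round(4)
E
python3 -c "
from h import *
a=T5(321,302,.114);print(a)
for n,x,y,z in(('lev',297,190,.135),('neckend',280,490,.1),('tab',407,285,.065),('pin',260,267,.07),('pL',200,384,.11),('pR',409,428,.11)):print(n,az(T5(x,y,z),a))"
```

```text
[0.62589921 0.07725634]
lev (np.float64(11.1), np.float64(0.0538))
neckend (np.float64(166.9), np.float64(0.0964))
tab (np.float64(-68.6), np.float64(0.0452))
pin (np.float64(53.8), np.float64(0.0435))
pL (np.float64(123.6), np.float64(0.0735))
pR (np.float64(-145.4), np.float64(0.0774))
```

The lever measures about +0.42 rad relative to the handle, so it is fully over. Next I work out the approach to the grip.

```bash
cat >> h.py <<'E'
AX=np.array([.6265,.077])
def arc(degs,r=.15,z=.08):
    o=ctrl.get_obs();R=Ro.from_rotvec(o['tool_rot']).as_matrix();a0=np.arctan2(R[1,0],R[0,0])
    print('tool az',np.degrees(a0).round(1), 'tcp az,r',az(o['tool_pos'][:2],AX),'F',(R.T@o['contact_force']).round(1))
    for d in degs:
        t=np.radians(d);p=np.r_[AX+r*np.array([np.cos(t),np.sin(t)]),z]
        w=(a0-t+np.pi)%(2*np.pi)-np.pi
        print(d,(R.T@(p-o['tool_pos'])*1000).round(1),w.round(3))
E
python3 -c "
from h import *
arc([167])"
```

```text
tool az 161.5 tcp az,r (np.float64(162.8), np.float64(0.2204)) F [-0.   0.3 -0.1]
167 [-71.2  -9.3 140.4] -0.096
```

```bash
python3 -m creep '[[130,-25,-3,0,-0.05],[130,-50,-6,0,-0.096],[130,-71,-9.3,20,-0.096],[130,-71,-9.3,50,-0.096],[130,-71,-9.3,80,-0.096],[130,-71,-9.3,105,-0.096],[130,-71,-9.3,125,-0.096],[130,-71,-9.3,140,-0.096],[130,-71,-9.3,140,-0.096],[150,-71,-9.3,140,-0.096],[150,-71,-9.3,140,-0.096]]'
python3 -c "
from h import *
arc(range(170,216,4))"
```

```text
t: 10.23
tool_pos: [0.4811, 0.1109, 0.0821]
tool_rot: [0.356, 3.12, 0.0]
contact_force: [-1.2, -0.2, -0.2]
opening: 0.035
tool az 167.0 tcp az,r (np.float64(166.9), np.float64(0.1493)) F [ 1.1 -0.4  0.2]
170 [ 0.5 -8.2  2.1] -0.053
174 [ -0.4 -18.6   2.1] -0.123
178 [ -2.  -28.9   2.1] -0.192
182 [ -4.4 -39.1   2.1] -0.262
186 [ -7.4 -49.2   2.1] -0.332
190 [-11.2 -58.9   2.1] -0.402
194 [-15.6 -68.4   2.1] -0.472
198 [-20.7 -77.6   2.1] -0.542
202 [-26.4 -86.3   2.1] -0.611
206 [-32.7 -94.7   2.1] -0.681
210 [ -39.6 -102.6    2.1] -0.751
214 [ -47.  -110.     2.1] -0.821
```

```bash
python3 -m creep '[[150,0.5,-8,0,-0.053],[150,-0.4,-18.6,0,-0.123],[150,-2,-29,0,-0.192],[150,-4.4,-39,0,-0.262],[150,-7.4,-49,0,-0.332],[150,-11,-59,0,-0.402],[150,-15.6,-68.4,0,-0.472],[150,-20.7,-77.6,0,-0.542],[150,-26.4,-86.3,0,-0.611],[150,-26.4,-86.3,0,-0.611]]'
python3 -c "
from h import *
arc(range(196,132,-6))
snap('top','p5.png',(220,110,120,110),5)"
```

```text
t: 11.07
tool_pos: [0.4885, 0.0209, 0.0835]
tool_rot: [-0.599, 3.079, 0.001]
contact_force: [0.1, 3.7, 1.8]
opening: 0.035
tool az -158.0 tcp az,r (np.float64(-157.9), np.float64(0.149)) F [-1.5  3.4 -1.8]
196 [ 0.2 16.   3.5] 0.105
190 [-2.2 31.5  3.5] 0.21
184 [-6.3 46.6  3.5] 0.314
178 [-11.9  61.3   3.5] 0.419
172 [-19.   75.3   3.6] 0.524
166 [-27.6  88.4   3.6] 0.628
160 [-37.5 100.7   3.6] 0.733
154 [-48.6 111.8   3.7] 0.838
148 [-60.8 121.6   3.8] 0.943
142 [-74.  130.2   3.8] 1.047
136 [-87.9 137.3   3.9] 1.152
```

View pics/p5.png

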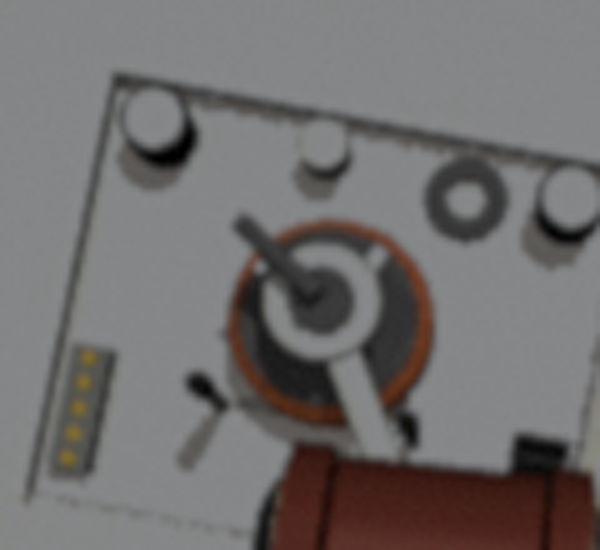

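The tab has moved from (407,285) to about (378,253), so the bolt is loosening. The lever is still over at (243,222). Return stroke.

```bash
python3 -m creep '[[150,0,16,0,0.105],[150,-2.2,31.5,0,0.21],[150,-6.3,46.6,1,0.314],[150,-12,61.3,2,0.419],[150,-19,75.3,2,0.524],[150,-27.6,88.4,3,0.628],[150,-37.5,100.7,3,0.733],[150,-48.6,111.8,3,0.838],[150,-60.8,121.6,3,0.943],[150,-74,130.2,3,1.047],[150,-85,136,3,1.13],[150,-85,136,3,1.13]]'
python3 -c "
from h import *
snap('top','p6.png',(220,110,120,110),5)
print('tab',az(T5(378,253,.065),AX))
arc(range(142,203,6))"
```

```text
t: 12.12
tool_pos: [0.5157, 0.1804, 0.0796]
tool_rot: [1.144, 2.923, 0.001]
contact_force: [0.4, 0.5, 0.5]
opening: 0.0356
tab (np.float64(-38.7), np.float64(0.0425))
tool az 137.4 tcp az,r (np.float64(137.3), np.float64(0.1515)) F [-0.2 -0.2 -0.3]
142 [ -1.9 -12.2  -0.7] -0.08
148 [ -4.  -27.7  -0.7] -0.185
154 [ -7.7 -43.   -0.7] -0.29
160 [-13.  -57.8  -0.7] -0.394
166 [-19.8 -72.   -0.7] -0.499
172 [-28.  -85.3  -0.7] -0.604
178 [-37.6 -97.8  -0.7] -0.708
184 [ -48.4 -109.1   -0.7] -0.813
190 [ -60.3 -119.3   -0.7] -0.918
196 [ -73.3 -128.2   -0.6] -1.023
202 [ -87.1 -135.7   -0.6] -1.127
```

View pics/p6.png

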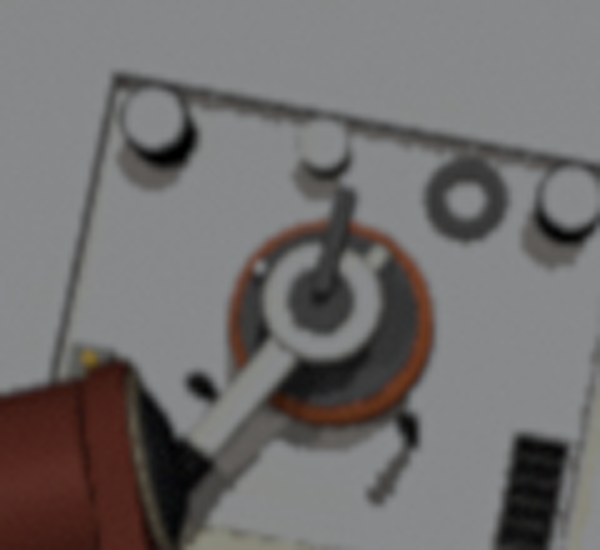

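The tab stayed at (378,257) while the handle ratcheted back. A full stroke can't reach the pin yet, as the bolt is at about 0.55 and gains at most about 1.1. Full stroke, then return.

```bash
python3 -m creep '[[150,-1.9,-12,0,-0.08],[150,-4,-27.7,0,-0.185],[150,-7.7,-43,0,-0.29],[150,-13,-57.8,0,-0.394],[150,-19.8,-72,0,-0.499],[150,-28,-85.3,0,-0.604],[150,-37.6,-97.8,0,-0.708],[150,-48.4,-109,0,-0.813],[150,-60.3,-119.3,0,-0.918],[150,-73.3,-128.2,0,-1.023],[150,-87,-135.7,0,-1.127],[150,-87,-135.7,0,-1.127]]'
python3 -c "
from h import *
arc(list(range(196,136,-6))+[137])"
```

```text
t: 13.17
tool_pos: [0.4871, 0.0189, 0.0797]
tool_rot: [-0.596, 3.081, -0.001]
contact_force: [-0.1, 2.5, 0.6]
opening: 0.0352
tool az -158.1 tcp az,r (np.float64(-157.4), np.float64(0.151)) F [-0.9  2.4 -0.6]
196 [-1.8 17.3 -0.3] 0.103
190 [-4.2 32.9 -0.3] 0.208
184 [-8.3 48.  -0.3] 0.312
178 [-13.9  62.7  -0.3] 0.417
172 [-21.   76.7  -0.3] 0.522
166 [-29.5  89.9  -0.3] 0.627
160 [-39.3 102.1  -0.3] 0.731
154 [-50.4 113.2  -0.3] 0.836
148 [-62.6 123.1  -0.2] 0.941
142 [-75.8 131.7  -0.2] 1.045
137 [-87.4 137.8  -0.2] 1.133
```

```bash
python3 -m creep '[[150,-1.8,17,0,0.103],[150,-4.2,33,0,0.208],[150,-8.3,48,0,0.312],[150,-14,62.7,0,0.417],[150,-21,76.7,0,0.522],[150,-29.5,90,0,0.627],[150,-39.3,102,0,0.731],[150,-50.4,113.2,0,0.836],[150,-62.6,123,0,0.941],[150,-75.8,131.7,0,1.045],[150,-87.4,137.8,0,1.133],[150,-87.4,137.8,0,1.133]]'
python3 -c "
from h import *
snap('top','p7.png',(220,110,120,110),5)
arc(range(142,203,5))"
```

```text
t: 14.17
tool_pos: [0.5163, 0.1817, 0.0786]
tool_rot: [1.154, 2.921, -0.0]
contact_force: [-0.4, -0.0, 0.4]
opening: 0.0351
tool az 137.1 tcp az,r (np.float64(136.8), np.float64(0.1519)) F [0.7 0.3 0.8]
142 [ -2.5 -13.6  -1.5] -0.086
147 [ -4.2 -26.6  -1.5] -0.173
152 [ -7.  -39.4  -1.5] -0.261
157 [-10.9 -51.9  -1.5] -0.348
162 [-15.9 -64.   -1.5] -0.435
167 [-22.  -75.6  -1.5] -0.523
172 [-29.  -86.6  -1.5] -0.61
177 [-36.9 -97.   -1.4] -0.697
182 [ -45.8 -106.7   -1.4] -0.784
187 [ -55.4 -115.5   -1.4] -0.872
192 [ -65.8 -123.5   -1.4] -0.959
197 [ -76.8 -130.5   -1.4] -1.046
202 [ -88.4 -136.6   -1.4] -1.133
```

View pics/p7.png

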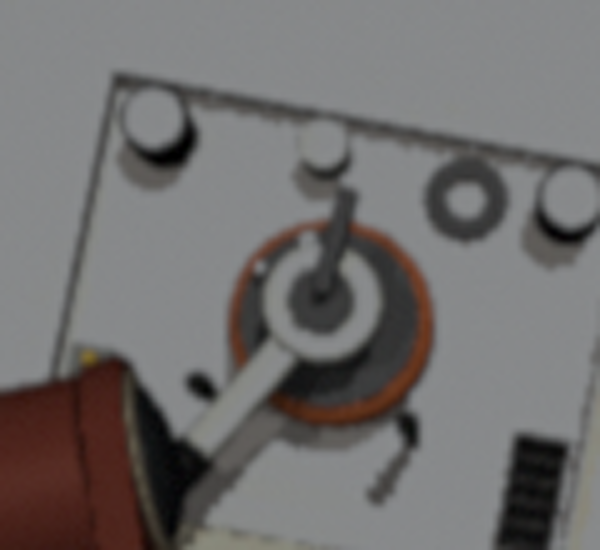

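The tab now shows at (308,238), close to the pin at (260,267). I'll compute what remains, then continue in small strokes watching the force.

```bash
python3 -c "
from h import *
for p in((407,285),(378,255),(308,238)):print(az(T5(*p,.065),AX),end=' ')
print(az(T5(260,267,.07),AX))"
python3 -m creep '[[150,-2.5,-13.6,0,-0.086],[150,-4.2,-26.6,0,-0.173],[150,-7,-39.4,0,-0.261],[150,-10.9,-51.9,0,-0.348],[150,-10.9,-51.9,0,-0.348]]'
python3 -m creep '[[150,-1.5,-6,0,-0.045],[150,-3,-12,0,-0.087],[150,-3,-12,0,-0.087]]'
python3 -c "
from h import *
im=ctrl.get_image('top'); cv2.imwrite('pics/q.png',im[:,:,::-1])
arc(range(164,204,2))"
```

```text
(np.float64(-69.2), np.float64(0.0448)) (np.float64(-39.6), np.float64(0.0416)) (np.float64(14.3), np.float64(0.0427)) (np.float64(54.7), np.float64(0.0434))
t: 14.63
tool_pos: [0.4882, 0.1341, 0.0789]
tool_rot: [0.627, 3.076, 0.001]
contact_force: [2.1, 0.8, 0.2]
opening: 0.0352
t: 14.88
tool_pos: [0.4855, 0.1238, 0.0786]
tool_rot: [-0.496, -3.101, -0.004]
contact_force: [0.5, 5.3, 1.6]
opening: 0.0352
tool az 161.8 tcp az,r (np.float64(161.6), np.float64(0.1485)) F [ 2.3  3.9 -1.8]
164 [ 1.4 -6.2 -1.5] -0.039
166 [  1.1 -11.4  -1.5] -0.074
168 [  0.6 -16.6  -1.5] -0.109
170 [ -0.  -21.8  -1.5] -0.144
172 [ -0.9 -27.   -1.5] -0.178
174 [ -1.9 -32.1  -1.5] -0.213
176 [ -3.1 -37.2  -1.5] -0.248
178 [ -4.5 -42.3  -1.5] -0.283
180 [ -6.  -47.3  -1.5] -0.318
182 [ -7.7 -52.2  -1.6] -0.353
184 [ -9.6 -57.1  -1.6] -0.388
186 [-11.7 -61.9  -1.6] -0.423
188 [-13.9 -66.7  -1.6] -0.458
190 [-16.3 -71.3  -1.6] -0.493
192 [-18.9 -75.9  -1.6] -0.528
194 [-21.6 -80.4  -1.6] -0.562
196 [-24.5 -84.7  -1.6] -0.597
198 [-27.5 -89.   -1.6] -0.632
200 [-30.6 -93.2  -1.7] -0.667
202 [-34.  -97.2  -1.7] -0.702
```

```bash
cat >> h.py <<'E'
def tab(lo=-10,hi=66):
    g=cv2.cvtColor(ctrl.get_image('top'),cv2.COLOR_RGB2GRAY).astype(np.float32)
    A=np.arange(lo,hi,2.);out=[]
    for a in A:
        t=np.radians(a);P=[proj('top',[AX[0]+r*np.cos(t),AX[1]+r*np.sin(t),.065]) for r in np.arange(.037,.0445,.0015)]
        P=np.float32(P);out.append(cv2.remap(g,P[:,:1],P[:,1:],cv2.INTER_LINEAR).mean())
    print('ring',' '.join('%d:%d'%z for z in zip(A,out)))
E
python3 -c "
from h import *
tab()"
python3 -m creep '[[150,1.4,-6,0,-0.039],[150,1,-11.4,0,-0.074],[150,0.6,-16.6,0,-0.109],[150,0.6,-16.6,0,-0.109]]'
python3 -c "
from h import *
tab();arc([169,171,173,175,177])"
```

```text
ring -10:80 -8:82 -6:83 -4:83 -2:83 0:80 2:75 4:66 6:57 8:58 10:58 12:58 14:58 16:55 18:53 20:54 22:62 24:75 26:89 28:103 30:110 32:112 34:109 36:103 38:100 40:97 42:96 44:96 46:95 48:95 50:96 52:98 54:96 56:92 58:85 60:80 62:76 64:73
t: 15.32
tool_pos: [0.4813, 0.1078, 0.0787]
tool_rot: [0.326, 3.122, 0.003]
contact_force: [3.9, 4.0, -0.8]
opening: 0.035
ring -10:76 -8:77 -6:79 -4:81 -2:83 0:84 2:86 4:83 6:81 8:72 10:63 12:61 14:59 16:58 18:57 20:55 22:53 24:52 26:55 28:64 30:76 32:88 34:97 36:103 38:103 40:98 42:94 44:91 46:90 48:92 50:96 52:97 54:96 56:91 58:84 60:78 62:75 64:73
tool az 168.0 tcp az,r (np.float64(168.0), np.float64(0.1485)) F [-1.2  3.8  0.4]
169 [ 1.5 -2.5 -1.3] -0.017
171 [ 1.3 -7.8 -1.3] -0.052
173 [  1.  -13.   -1.3] -0.087
175 [  0.4 -18.2  -1.3] -0.122
177 [ -0.3 -23.4  -1.3] -0.157
```

The tab is at about 37° and driving one-to-one with the handle. I expect contact at about 44–46°, so I'll use 2° steps.

```bash
python3 -m creep '[[150,1.4,-5,0,-0.035],[150,1.3,-7.8,0,-0.052],[150,1.3,-7.8,0,-0.052]]'; python3 -m creep '[[150,0,-2.5,0,-0.017],[150,0,-5,0,-0.035],[150,0,-5,0,-0.035]]'; python3 -m creep '[[150,0,-2.5,0,-0.017],[150,0,-5,0,-0.035],[150,0,-5,0,-0.035]]'
python3 -c "
from h import *
arc([177]);tab(20)"
```

```text
t: 15.62
tool_pos: [0.4789, 0.1007, 0.0791]
tool_rot: [0.246, 3.128, 0.003]
contact_force: [4.0, 4.7, -1.1]
opening: 0.0351
t: 15.87
tool_pos: [0.4784, 0.0959, 0.0791]
tool_rot: [0.191, 3.131, 0.003]
contact_force: [5.5, 4.5, -1.7]
opening: 0.0352
t: 16.12
tool_pos: [0.4778, 0.091, 0.0791]
tool_rot: [0.136, 3.134, 0.003]
contact_force: [5.1, 4.4, -0.7]
opening: 0.035
tool az 175.0 tcp az,r (np.float64(174.6), np.float64(0.1493)) F [-4.7  4.8  0.7]
177 [ 0.6 -6.2 -0.9] -0.034
ring 20:59 22:57 24:55 26:54 28:54 30:57 32:65 34:75 36:87 38:97 40:102 42:104 44:101 46:96 48:93 50:93 52:94 54:92 56:88 58:81 60:74 62:71 64:70
```

```bash
python3 -m creep '[[150,0,-2.5,0,-0.017],[150,0.3,-4.5,0,-0.03],[150,0.3,-4.5,0,-0.03]]'; python3 -m creep '[[150,0,-2,0,-0.015],[150,0,-4,0,-0.026],[150,0,-4,0,-0.026]]'
python3 -c "
from h import *
arc([180]);tab(20)"
```

```text
t: 16.42
tool_pos: [0.4772, 0.0867, 0.0792]
tool_rot: [0.089, 3.136, 0.004]
contact_force: [4.8, 5.7, -1.3]
opening: 0.0354
t: 16.67
tool_pos: [0.477, 0.0827, 0.0792]
tool_rot: [0.048, 3.137, 0.004]
contact_force: [5.4, 6.6, -0.6]
opening: 0.0348
tool az 178.2 tcp az,r (np.float64(177.8), np.float64(0.1497)) F [-5.2  6.8  0.7]
180 [ 0.3 -5.7 -0.8] -0.031
ring 20:61 22:59 24:57 26:55 28:53 30:53 32:57 34:63 36:71 38:81 40:90 42:98 44:101 46:98 48:95 50:92 52:89 54:87 56:85 58:81 60:77 62:75 64:72
```

```bash
python3 -m creep '[[150,0,-2,0,-0.015],[150,0,-4,0,-0.026],[150,0,-4,0,-0.026]]'; python3 -m creep '[[150,0.2,-2,0,-0.015],[150,0.2,-4,0,-0.026],[150,0.2,-4,0,-0.026]]'
python3 -c "
from h import *
arc([180]);tab(20)
snap('top','p8.png',(250,130,60,60),10)"
```

```text
t: 16.97
tool_pos: [0.4768, 0.0788, 0.0792]
tool_rot: [0.008, 3.137, 0.004]
contact_force: [3.1, 6.3, -0.5]
opening: 0.0353
t: 17.22
tool_pos: [0.4766, 0.0749, 0.0792]
tool_rot: [-0.033, 3.137, 0.004]
contact_force: [5.4, 6.5, 0.1]
opening: 0.0348
tool az -178.8 tcp az,r (np.float64(-179.2), np.float64(0.1499)) F [-5.5  6.4 -0. ]
180 [ 0.   2.1 -0.8] 0.021
ring 20:65 22:61 24:59 26:57 28:56 30:55 32:56 34:59 36:63 38:70 40:78 42:88 44:95 46:99 48:98 50:96 52:92 54:87 56:83 58:78 60:73 62:70 64:68
```

View pics/p8.png

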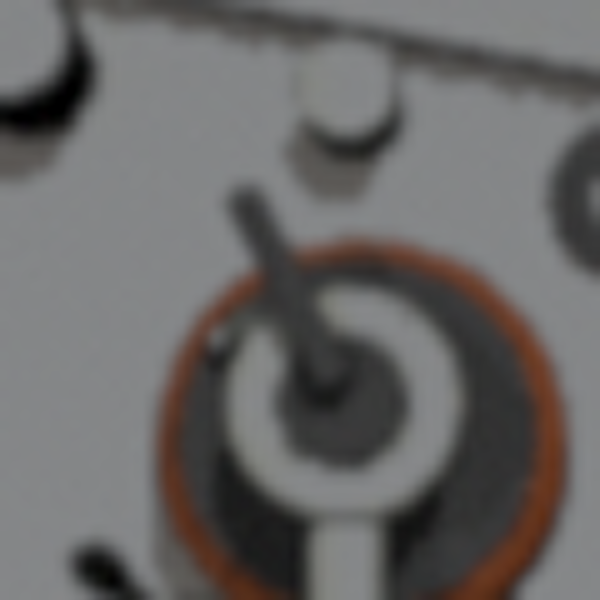

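The lever now hides most of the tab. What shows of it, at crop (255,325), is still a few mm from the pin at (218,342), and the force hasn't risen yet. Continuing in 1.5° steps, using force as the cue.

```bash
python3 -c "
from h import *
print(az(at_z('top',275.5,162.5,.065)[:2],AX),az(at_z('top',271.8,164.2,.07)[:2],AX))"
for i in 1 2; do python3 -m creep '[[150,0.1,-2,0,-0.015],[150,0.1,-4,0,-0.026],[150,0.1,-4,0,-0.026]]' | grep -v tool_rot; done
```

```text
(np.float64(43.3), np.float64(0.0389)) (np.float64(57.4), np.float64(0.0426))
t: 17.57
tool_pos: [0.4768, 0.0713, 0.0792]
contact_force: [5.7, 8.6, -2.0]
opening: 0.035
t: 17.82
tool_pos: [0.4771, 0.0677, 0.0793]
contact_force: [6.5, 9.2, -2.1]
opening: 0.0352
```

```bash
python3 -m creep '[[150,0.1,-2,0,-0.015],[150,0.1,-4,0,-0.026],[150,0.1,-4,0,-0.026]]' | grep -v tool_rot; python3 -c "
from h import *
arc([180])
a=ctrl.get_image('top')[130:180,255:305,::-1];b=ctrl.get_image('side')[170:230,270:330,::-1]
cv2.imwrite('pics/p9.png',cv2.hconcat([cv2.resize(a,(400,400),interpolation=2),cv2.resize(b,(400,400),interpolation=2)]))"
```

```text
t: 18.07
tool_pos: [0.4773, 0.0641, 0.0793]
contact_force: [6.6, 11.3, -1.5]
opening: 0.035
tool az -174.4 tcp az,r (np.float64(-175.0), np.float64(0.1497)) F [-7.7 10.6  1.6]
180 [-0.5 13.  -0.7] 0.099
```

```bash
python3 -m creep '[[150,0.2,-2,0,-0.015],[150,0.2,-4,0,-0.026],[150,0.2,-4,0,-0.026]]' | grep -v tool_rot; python3 -c "
from h import *
arc([180])
a=ctrl.get_image('top')[130:180,255:305,::-1];b=ctrl.get_image('side')[170:230,270:330,::-1]
cv2.imwrite('pics/p9.png',cv2.hconcat([cv2.resize(a,(400,400),interpolation=2),cv2.resize(b,(400,400),interpolation=2)]))"
```

```text
t: 18.42
tool_pos: [0.4776, 0.0604, 0.0793]
contact_force: [6.8, 12.6, -1.2]
opening: 0.035
tool az -172.9 tcp az,r (np.float64(-173.7), np.float64(0.1498)) F [-8.3 11.7  1.3]
180 [-0.9 16.6 -0.6] 0.124
```

The force has risen clearly, from about 6 to 12 N tangential over the last 0.1 rad. I'll swing the handle back so the lever uncovers the tab, and check.

```bash
python3 -c "
from h import *
arc(range(182,146,-6))"
```

```text
tool az -172.9 tcp az,r (np.float64(-173.7), np.float64(0.1498)) F [-9.2 11.4  1.2]
182 [-0.4 11.4 -0.6] 0.089
176 [-2.6 26.9 -0.5] 0.194
170 [-6.4 42.1 -0.4] 0.299
164 [-11.8  56.9  -0.3] 0.403
158 [-18.8  71.   -0.2] 0.508
152 [-27.1  84.3  -0. ] 0.613
```

```bash
python3 -m creep '[[150,-0.4,11.4,0,0.089],[150,-2.6,27,0,0.194],[150,-6.4,42,0,0.299],[150,-11.8,57,0,0.403],[150,-18.8,71,0,0.508],[150,-27,84.3,0,0.613],[150,-27,84.3,0,0.613]]' | grep -v tool_rot; python3 -c "
from h import *
arc([152]);tab(20,80)
a=ctrl.get_image('top')[130:180,255:305,::-1];b=ctrl.get_image('side')[170:230,270:330,::-1]
cv2.imwrite('pics/p9.png',cv2.hconcat([cv2.resize(a,(400,400),interpolation=2),cv2.resize(b,(400,400),interpolation=2)]))"
```

```text
t: 19.1
tool_pos: [0.4919, 0.146, 0.0782]
contact_force: [-0.1, -0.4, -1.3]
opening: 0.0346
tool az 152.1 tcp az,r (np.float64(152.9), np.float64(0.1513)) F [-0.1 -0.4  1.3]
152 [-1.2  2.3 -1.8] 0.002
ring 20:84 22:95 24:100 26:102 28:104 30:105 32:105 34:104 36:105 38:109 40:115 42:121 44:125 46:127 48:125 50:120 52:112 54:104 56:94 58:84 60:77 62:74 64:72 66:71 68:70 70:70 72:68 74:66 76:64 78:63
```

View pics/p9.png

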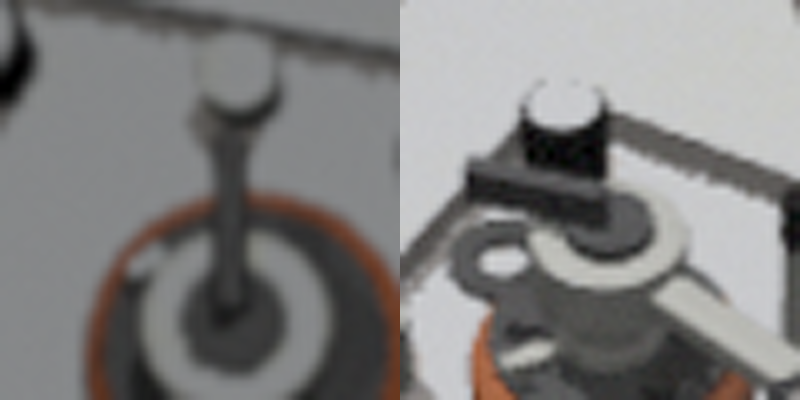

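The tab (150,262) now sits right against the pin (135,270). At rest the handle was holding about 1.75 N m against 0.9 N m of bolt friction, so the tab was on the pin. I'll centre the jaws off the grip, lift straight up, check and hand in.

```bash
python3 -m creep '[[150,0,-3,0,0],[150,0,-5,0,0],[130,0,-5,0,0],[130,0,-5,-25,0],[130,0,-5,-55,0],[130,0,-5,-90,0],[130,0,-5,-120,0],[130,0,-5,-120,0],[130,0,-5,-120,0]]'; python3 -m creep '[[130,30,0,0,0],[130,60,0,0,0],[130,90,0,0,0],[130,90,0,0,0],[130,90,0,0,0]]'
python3 -c "
from h import *
tab(20,80)
for l in ('lever_tip','handle_grip'):
  for r in ctrl.outline_of('top',l)[:1]:
    m=r['mask'];ys,xs=np.nonzero(m);z=.126 if 'lev' in l else .1
    i=np.argsort(ys);i=i[:8] if 'lev' in l else i[-25:]
    print(l,round(r['conf'],2),r['rect'],az(at_z('top',xs[i].mean(),ys[i].mean(),z)[:2],AX))
o=ctrl.get_obs();print(o['t'],o['contact_force'],np.abs(o['dq']).max())"
```

```text
t: 20.0
tool_pos: [0.491, 0.1403, 0.2012]
tool_rot: [0.756, 3.044, 0.003]
contact_force: [-0.1, 0.3, -1.2]
opening: 0.0419
t: 20.42
tool_pos: [0.4084, 0.1826, 0.1964]
tool_rot: [-0.754, -3.048, 0.002]
contact_force: [-0.5, -0.5, 0.3]
opening: 0.0418
ring 20:83 22:94 24:99 26:101 28:103 30:104 32:104 34:103 36:104 38:108 40:114 42:120 44:124 46:126 48:123 50:119 52:111 54:102 56:93 58:83 60:76 62:73 64:71 66:71 68:70 70:69 72:66 74:64 76:62 78:62
lever_tip 0.8 [277.9, 148.8, 8.3, 28.1] (np.float64(2.8), np.float64(0.0472))
handle_grip 0.78 [245.9, 144.0, 48.8, 104.5] (np.float64(155.1), np.float64(0.2025))
20.5667 [-0.98243399 -0.77449842  0.34539111] 0.013212860467359585
```

```bash
python3 -c "
from station import ctrl
print(ctrl.finish_job())"
```

```text
the job is handed in; nothing more can be done
None
```

I pushed the direction lever over to the loosening side and unscrewed the bolt to its stop pin with three handle strokes. Then I lifted the gripper clear and handed the job in at about 20.6 s of the 56 s allowed.

- **Lever:** it read about +0.48 rad to the handle in the final picture, which is the loosening end within measurement error. I had felt it reach its end when the push force rose from about 2 N to 7 N.
- **Bolt:** the picture shows the tab against the pin, at about 46° in the chassis. That is about 2.0 rad of travel from its start. At the end of the stroke the handle force rose from about 6 N to 12 N at rest. That is about 1.75 N m against 0.9 N m of bolt friction, and far below the roughly 28 N that would force it past 2.2 rad.
- **Release and bystanders:** at hand-in the force on the tool was about 1 N (sensor noise) and the arm was still. The socket and washer looked unmoved in the pictures. The items on the bench were not re-checked, but the arm passed well above them.
- **Less certain checks:** just before contact the lever hid the tab in the top view, so the last few degrees went by force. The tab angle is good to only about 2–3°, because the tab and pin blur together.

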